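# Dress the display blocks with the round tins for the broadcast

## Robot

A 6-joint arm with a two-finger parallel gripper is mounted at the origin on the work surface. World frame = base frame: x ahead of the robot, y to its left, z up, the work surface at z = 0. Lengths are in m, angles in rad, forces in N, time in s.
With the tool pointing down it reaches from about 0.375 to 0.925 m from the base axis. Payload 5.7 kg.
Tool frame: the origin (TCP) lies between the finger pads; the fingertips stand robot.tips_ahead ahead of it and the grasp point (between the pads) lies 6 mm ahead of it (robot.tips_ahead is the distance from the TCP to the fingertips, in m); z points along the fingers, y is the line along which they close (so a half turn about z gives the same grasp; the last joint's range is limited). The gripper opens to 88 mm and grips with 3 to 60 N. Pads are 20 mm wide; open, the fingers measure 115 mm over their backs; the gripper's body (75 mm by 178 mm) begins 61 mm behind the grasp point.
Start: joints at [1.152, 0.359, 1.51, -0, 1.272, -0.115], TCP at [0.179, 0.572, 0.248] pointing down, gripper open.
Joint ranges: [-2.97, 2.97], [-1.01, 2.36], [0.21, 2.38], [-0.96, 4.11], [0.2, 2.71], [-2.98, 2.98]. Speed limits (rad/s): [2.39, 2.39, 3.14, 3.14, 3.14, 3.14].

## Interface

Orientations are given as a 3x3 rotation matrix whose columns are the frame's x, y, z axes.
In Python, from station import robot, eyes, spotter gives the robot as it stands.
- The arm moves only by the tool play_rows, never from a script. Its arguments are lists of equal length, an entry for each row: "xyz": the shift along the tool's x, y, z normalised to -1 to 1, where 1 is 500 mm, a list of three; "spin": the turn about the tool's z normalised to -1 to 1, where 1 is 0.5 rad; "fingers": the gripper command: -1 is shut, 1 is fully open, values between are in proportion. A call has exactly 5 rows; each row is the pose to reach, as a shift and turn from the pose commanded when the call began, along the tool's axes at that moment; what a row does not reach only later rows make up. A row lasts 1/10 s, in which the tool goes at most 50 mm and 8.59 degrees, less where a joint would pass 70% of its speed; a pose out of reach is approached as far as the arm can. A call with a number of a shift or a turn outside -1 to 1 is refused whole. A call with a gripper value outside its range is refused whole. The fingers move at their own pace and stop on an object; the grip force is fixed at half the most. Time passes only in rows, so rows that repeat a pose let the fingers close, or fill a call up. It gives the time, the measured TCP pose, the force, the opening and the grip force at its end, in the units of the state.
- robot.state(): the state, without advancing time (a new reading comes with each control period).
- eyes.get_image(name): name is "scene" or "side" or "wrist"; returns the picture (384x512x3 uint8, red, green, blue); there is no depth.
- eyes.camera_model(name): a dict with "fov_y" (degrees; the focal length in pixels is half the picture's height over the tangent of half this angle, whatever the lens; pixels are square), "cx", "cy" (the principal point, pixels), "rvec" (rotation vector, rad) and "tvec" (3), from world to camera coordinates, as OpenCV has them; the wrist camera has in their place "hand_eye" (4x4, takes a point from camera to tool coordinates, whose origin is the TCP and whose axes are the flange's). Camera axes: x right, y down, z forward; pixel columns grow to the right and rows downward; lengths in m; the calibration is good to about 2 mm. The wrist camera is an equidistant fisheye: a pixel r from the principal point sees the ray r / f radians off the axis. A picture is of the moment at which its call begins: read the wrist's pose just before it. camera_model takes no time and is no camera call.
- robot.finish_job(): hands the job in; it is judged then, once.
Trained networks look in the newest picture that a camera, given by its name, has taken for a name from the list of things; names that differ only in an ending like _2 or _b are one class to them, and where a whole thing is asked for, a point or a joint stands for the part that bears it (a point fixed in the world has none). Each returns a list of dicts, best first, with "confidence" (0 to 1); they miss things now and then, are a little off and sometimes report something else, mostly with a low value. They report only what shows in the picture. A call takes as long as a camera call. They do not tell look-alikes from the thing itself.
- spotter.boxes_of(camera, label): "box" ([left, top, right, bottom] in pixels, round what is visible of it).
- spotter.landmark_of(camera, label): "xy" ([column, row] in pixels: a listed point, or the origin of a listed thing).
The state is a dict: "t": time; "qpos": joint angles; "joint_velocities": joint speeds; "effort": joint torques, N m; "eef_pos": TCP position; "tcp_rot": TCP orientation; "wrist_force": force on the tool from outside, world axes, zero at the start; "ft_torque": the same for the moment, N m; "grip_width": finger opening in m; "grip_force": force on a finger pad.
Only numpy, scipy, OpenCV 4.12 (cv2) and the standard library are available. Lean on these libraries where they do the work, as an engineer would, in place of code of your own. Each camera call takes 0.05 s, during which the arm holds its last target. There are 200 camera calls.

## Task

Stand the three round tins upright in the middle of the display blocks: the tallest tin on the lowest block, the widest tin on the middle-height block and the smallest tin on the highest block. The widest tin is in a stack: first set the little square tin that stands on it down on the middle of the cork mat, then take the wide tin out to its block, and after that put the little square tin back, in the middle of the big square tin that was at the bottom. Leave the big square tin and the flat oblong tin where they are.

Things in the scene. Friction and masses are not known exactly. Their poses are not given: they have to be found in the camera images.
- tall_tin: Round tin, 54 mm diameter, 80 mm high, bare metal rims and white paper band, standing on the desk; the tallest tin. Origin: centre of its underside, z up. Loose, 0.13 to 0.24 kg.
- wide_tin: Round tin, 62 mm diameter, 36 mm high, same look; the widest round tin. At the start it stands on the big square tin (underside 28 mm above the desk) and carries the little square tin. Origin: centre of its underside, z up. Loose, 0.09 to 0.16 kg.
- small_tin: Round tin, 44 mm diameter, 32 mm high, same look, standing on the desk; the smallest round tin. Origin: centre of its underside, z up. Loose, 0.05 to 0.1 kg.
- little_square: Little square tin of plain steel, 38 x 38 mm, 30 mm high, x and y along its sides, on top of the wide tin at the start (underside 64 mm above the desk). Origin: centre of its underside, z up. Loose, about 0.05 kg.
- big_square: Big square tin of plain steel, 86 x 86 mm, 28 mm high, flat top, at the bottom of the stack; loose (0.35 kg) but to be left where it is. Origin: centre of its underside, z up. 
- flat_oblong: Flat oblong tin of plain steel, 80 x 50 mm (long side along its x), 26 mm high, on the desk; loose, a bystander to be left where it is. Origin: centre of its underside, z up. 
- block_low: Fixed display block of pale wood, 84 x 84 mm, 25 mm high (the lowest of three alike), flat top, z up, x and y along its sides. Origin: centre of its underside, on the desk.
- block_mid: Fixed display block of pale wood, 84 x 84 mm, 50 mm high (the middle one of three alike), flat top, z up, x and y along its sides. Origin: centre of its underside, on the desk.
- block_high: Fixed display block of pale wood, 84 x 84 mm, 75 mm high (the highest of three alike), flat top, z up, x and y along its sides. Origin: centre of its underside, on the desk.
- cork_mat: Cork mat, 90 x 90 mm, 3 mm thick, fixed flat on the desk and empty at the start. Origin: centre of its underside. Of all the things listed that stand apart, any two have their centres at least 130 mm apart; other fixed odds and ends between them (desk bell, mouse, carton, phone) are at most 45 mm high and keep at least 65 mm from every such centre; anything taller that is not listed stands at least 120 mm from them.
Not all that is in view belongs to the job. What is shaped like the wide_tin but blue is not meant.

How it is judged:
On the way, in this order (a step that is already met when the one before it is completed fails the run):
1. the little square tin stands on the cork mat, let go, the wide tin still on the big square tin (horizontal distance between little_square and cork_mat below 0.025 m and z of little_square in the frame of cork_mat between -0.001 and 0.008 m and angle between little_square's own z axis and vertical below 0.1 rad and linear speed of little_square below 0.02 m/s and angular speed of little_square below 0.2 rad/s and contact force between the fingers and little_square below 0.05 N and horizontal distance between wide_tin and big_square below 0.025 m), for 0.2 s.
2. the wide tin stands on the middle-height block, let go (horizontal distance between wide_tin and block_mid below 0.015 m and z of wide_tin in the frame of block_mid between 0.046 and 0.055 m and angle between wide_tin's own z axis and vertical below 0.1 rad and linear speed of wide_tin below 0.02 m/s and angular speed of wide_tin below 0.2 rad/s and contact force between the fingers and wide_tin below 0.05 N), for 0.2 s.
3. the little square tin stands on the big square tin, let go (horizontal distance between little_square and big_square below 0.015 m and z of little_square in the frame of big_square between 0.024 and 0.033 m and angle between little_square's own z axis and vertical below 0.1 rad and linear speed of little_square below 0.02 m/s and angular speed of little_square below 0.2 rad/s and contact force between the fingers and little_square below 0.05 N), for 0.2 s.
At the end, for the whole second after the job is handed in: Tall tin on the low block, wide tin on the middle block, small tin on the high block and little square tin on the big square tin, each upright, at rest and within 15 mm of the centre of what it stands on; big square tin and flat oblong tin within 20 mm of where they started (horizontal distance between tall_tin and block_low below 0.015 m and z of tall_tin in the frame of block_low between 0.021 and 0.03 m and angle between each of tall_tin, wide_tin, small_tin, little_square's own z axis and vertical below 0.1 rad and linear speed of each of tall_tin, wide_tin, small_tin, little_square below 0.02 m/s and angular speed of each of tall_tin, wide_tin, small_tin, little_square below 0.2 rad/s and horizontal distance between wide_tin and block_mid below 0.015 m and z of wide_tin in the frame of block_mid between 0.046 and 0.055 m and horizontal distance between small_tin and block_high below 0.015 m and z of small_tin in the frame of block_high between 0.071 and 0.08 m and horizontal distance between little_square and big_square below 0.015 m and z of little_square in the frame of big_square between 0.024 and 0.033 m and distance of each of big_square, flat_oblong from where it was at the start of the episode below 0.02 m); the robot touches nothing.
It fails at once if the big square tin is pushed or carried away (over 20 mm) (distance of big_square from where it was at the start of the episode above 0.02 m).
It fails at once if the flat oblong tin is disturbed (over 20 mm) (distance of flat_oblong from where it was at the start of the episode above 0.02 m).
It also fails if it takes over 144 s, if anything falls off the work surface, if the arm or the gripper's body presses on something with over 40 N, if the wrist force passes 120 N, or if a joint passes its speed limit or range.

## Working session

There is one attempt and no reset: what is moved stays moved. The work goes in short steps, Python scripts to look and compute and a tool call to move; the robot and the scene stay as the last step left them, time stands still between calls to the robot, and variables do not carry over. Pictures are saved under pics/ and viewed, at most 14 in all, crops included, and the job is handed in when it is done.

Besides the shell and the picture viewer there is one more tool, called after ">>>" as name([rows], argument=value, ...), one row to a line, values as JSON. play_rows: Moves the arm, as the interface text tells. Its arguments: {"type":"object","properties":{"xyz":{"type":"array"},"spin":{"type":"array"},"fingers":{"type":"array"}},"required":["xyz","spin","fingers"]}

```bash
mkdir -p pics; ls; cat > h.py <<'E'
import numpy as np, cv2
from station import robot, eyes, spotter
def save(im,n): cv2.imwrite(f'pics/{n}.png',cv2.cvtColor(im,cv2.COLOR_RGB2BGR))
def ray(cam,px,st=None):
    m=eyes.camera_model(cam); f=192/np.tan(np.radians(m['fov_y'])/2)
    d=np.array([(px[0]-m['cx'])/f,(px[1]-m['cy'])/f])
    if cam=='wrist':
        th=np.hypot(*d); v=np.r_[d/max(th,1e-9)*np.sin(th),np.cos(th)]
        st=st or robot.state(); H=np.array(m['hand_eye']); R=np.array(st['tcp_rot'])
        return np.array(st['eef_pos'])+R@H[:3,3], R@H[:3,:3]@v
    R=cv2.Rodrigues(np.array(m['rvec'],float))[0]; t=np.array(m['tvec'],float).ravel()
    return -R.T@t, R.T@np.r_[d,1]
def at(cam,px,z,st=None):
    o,d=ray(cam,px,st); return o+d*(z-o[2])/d[2]
def proj(cam,P,st=None):
    m=eyes.camera_model(cam); f=192/np.tan(np.radians(m['fov_y'])/2)
    if cam=='wrist':
        st=st or robot.state(); H=np.array(m['hand_eye']); R=np.array(st['tcp_rot'])
        p=H[:3,:3].T@(R.T@(np.array(P)-st['eef_pos'])-H[:3,3])
        th=np.arctan2(np.hypot(p[0],p[1]),p[2]); u=p[:2]/max(np.hypot(p[0],p[1]),1e-9)*th
    else:
        p=cv2.Rodrigues(np.array(m['rvec'],float))[0]@np.array(P)+np.array(m['tvec'],float).ravel(); u=p[:2]/p[2]
    return np.r_[m['cx'],m['cy']]+f*u
E
python3 - <<'E'
from h import *
s=robot.state(); print({k:np.round(v,3).tolist() for k,v in s.items()}, getattr(robot,'tips_ahead',None))
ims=[eyes.get_image(c) for c in('scene','side','wrist')]
for c,i in zip(('scene','side','wrist'),ims): save(i,c)
print(np.round(eyes.camera_model('wrist')['hand_eye'],3).tolist(),eyes.camera_model('wrist')['fov_y'])
Z=dict(tall_tin=0,wide_tin=.028,small_tin=0,little_square=.064,big_square=0,flat_oblong=0,block_low=0,block_mid=0,block_high=0,cork_mat=0)
for n,z in Z.items():
    for c in('scene','side'):
        for r in spotter.landmark_of(c,n)[:4]:
            if r['confidence']>.25: print(n,c,round(r['confidence'],2),np.round(r['xy']),np.round(at(c,r['xy'],z),3)[:2])
E
```

```text
pics
{'t': 0.0, 'qpos': [1.152, 0.359, 1.511, -0.0, 1.273, -0.115], 'joint_velocities': [-0.001, -0.001, 0.001, -0.0, 0.001, 0.001], 'effort': [-0.001, -51.538, -27.073, 0.068, 0.035, -0.0], 'eef_pos': [0.179, 0.572, 0.247], 'tcp_rot': [[-0.954, 0.299, -0.001], [0.299, 0.954, -0.002], [0.0, -0.002, -1.0]], 'wrist_force': [-0.818, -0.126, -0.309], 'ft_torque': [0.002, 0.052, 0.014], 'grip_force': 0.0, 'grip_width': 0.088} 0.025
[[0.0, -0.962, -0.273, 0.074], [1.0, 0.0, -0.001, 0.002], [0.001, -0.273, 0.962, -0.138], [0.0, 0.0, 0.0, 1.0]] 65.70646984690485
tall_tin scene 0.7 [409. 260.] [0.52  0.428]
tall_tin scene 0.67 [202. 234.] [ 0.643 -0.163]
tall_tin side 0.85 [312. 224.] [ 0.637 -0.169]
wide_tin scene 0.79 [128. 212.] [ 0.666 -0.411]
wide_tin scene 0.7 [147. 187.] [ 0.527 -0.436]
wide_tin scene 0.65 [160. 170.] [ 0.42  -0.452]
wide_tin scene 0.52 [119. 191.] [ 0.583 -0.507]
wide_tin side 0.98 [358. 345.] [ 0.54  -0.551]
wide_tin side 0.89 [364. 295.] [ 0.619 -0.447]
wide_tin side 0.82 [326. 302.] [ 0.53  -0.433]
small_tin scene 0.64 [375. 214.] [0.346 0.312]
small_tin side 0.54 [173. 152.] [0.368 0.317]
little_square scene 0.52 [148. 179.] [ 0.529 -0.424]
little_square side 0.74 [321. 291.] [ 0.518 -0.425]
big_square scene 0.71 [148. 178.] [ 0.444 -0.492]
big_square scene 0.66 [150. 194.] [ 0.529 -0.425]
flat_oblong scene 0.78 [411. 258.] [0.51  0.432]
flat_oblong side 0.58 [205. 125.] [0.521 0.449]
block_low scene 0.74 [241. 201.] [ 0.447 -0.119]
block_low side 0.91 [245. 234.] [ 0.452 -0.135]
block_low side 0.56 [310. 224.] [ 0.631 -0.168]
block_mid scene 0.82 [306. 224.] [0.479 0.116]
block_mid side 0.56 [226. 178.] [0.486 0.117]
block_high scene 0.76 [311. 265.] [0.64  0.176]
block_high scene 0.7 [150. 179.] [ 0.451 -0.481]
block_high scene 0.32 [374. 217.] [0.36  0.312]
block_high side 0.95 [263. 158.] [0.634 0.174]
cork_mat side 0.96 [243. 295.] [ 0.374 -0.323]
```

```bash
python3 - <<'E'
import cv2
a=cv2.imread('pics/scene.png');cv2.imwrite('pics/scene2.png',cv2.resize(a[120:340,60:480],(800,419),interpolation=cv2.INTER_CUBIC))
a=cv2.imread('pics/side.png');cv2.imwrite('pics/side2.png',cv2.resize(a[80:380,120:440],(640,600),interpolation=cv2.INTER_CUBIC))
E
```

```text
(no output)
```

View pics/scene2.png

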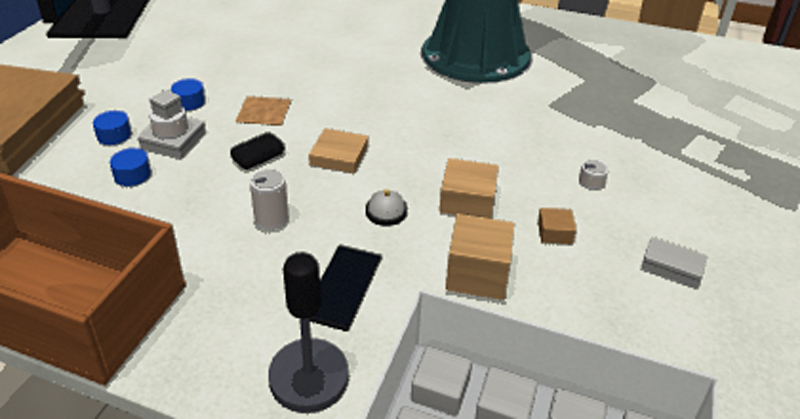

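View pics/side2.png

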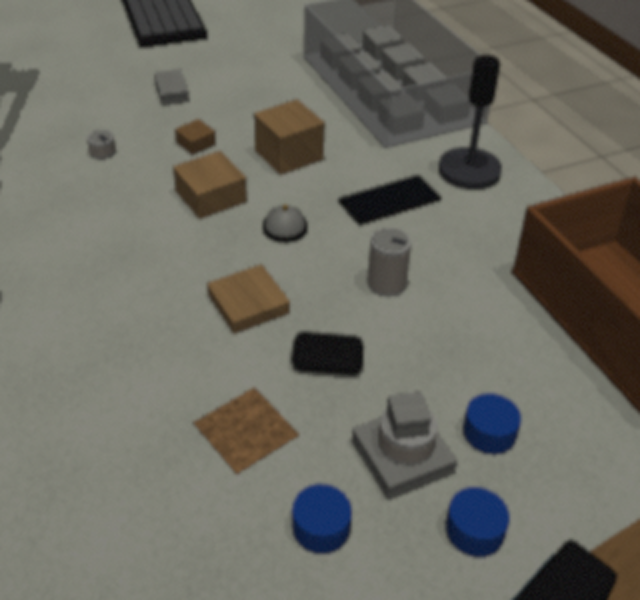

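Layout from the pictures:
- **Little square tin:** scene px (148,179), on the stack. Possible mix-ups are the brown carton at (352,239) and the grey blocks in the tray.
- **Wide tin:** (148,185), white, directly under the little square. Blue look-alikes sit at (119,187), (158,169) and (128,208).
- **Tall tin:** (201,225). The dark microphone at (218,262) is the one to avoid.
- **Small tin:** (372,212). The desk bell is at (263,229).

I'm choosing the stack. On the way there I'll stop for an overhead look at the left half.

>>> play_rows([
  [-0.07,-0.045,-0.006],
  [-0.14,-0.09,-0.012],
  [-0.21,-0.135,-0.018],
  [-0.28,-0.18,-0.024],
  [-0.35,-0.225,-0.03],
], spin=[0,0,0,0,0], fingers=[1,1,1,1,1])

```text
t: 1.65
eef_pos: [0.3136, 0.4116, 0.2629]
tcp_rot: [[-0.954, 0.299, 0.0], [0.299, 0.954, 0.0], [-0.0, 0.0, -1.0]]
wrist_force: [0.4, 0.7, 0.1]
grip_width: 0.0878
grip_force: 0.0
```

>>> play_rows([
  [-0.07,-0.045,-0.006],
  [-0.14,-0.09,-0.012],
  [-0.21,-0.135,-0.018],
  [-0.28,-0.18,-0.024],
  [-0.35,-0.225,-0.03],
], spin=[0,0,0,0,0], fingers=[1,1,1,1,1])

```text
t: 2.15
eef_pos: [0.4471, 0.2517, 0.278]
tcp_rot: [[-0.954, 0.299, 0.0], [0.299, 0.954, 0.0], [-0.0, 0.0, -1.0]]
wrist_force: [-0.4, 1.0, 0.7]
grip_width: 0.0877
grip_force: 0.0
```

```bash
cat >> h.py <<'E'
def ortho(im,c,z,half=(.15,.15),res=.0006,st=None):
    "top view, up = +x, left = +y; plane z; returns image, world->pixel is fixed by c"
    h,w=int(2*half[0]/res),int(2*half[1]/res); mp=np.zeros((h,w,2),np.float32)
    m=eyes.camera_model('wrist'); f=192/np.tan(np.radians(m['fov_y'])/2); H=np.array(m['hand_eye']); R=np.array(st['tcp_rot'])
    I,J=np.mgrid[0:h,0:w]; P=np.stack([c[0]+half[0]-I*res,c[1]+half[1]-J*res,np.full(I.shape,z)],-1)
    p=((P-st['eef_pos'])@R-H[:3,3])@H[:3,:3]; r=np.hypot(p[...,0],p[...,1])+1e-9; th=np.arctan2(r,p[...,2])
    mp[...,0]=m['cx']+f*p[...,0]/r*th; mp[...,1]=m['cy']+f*p[...,1]/r*th
    return cv2.remap(im,mp[...,0],mp[...,1],cv2.INTER_LINEAR)
def shot():
    st=robot.state(); return st,eyes.get_image('wrist')
def marks(Z,st):
    for n,z in Z.items():
        for r in spotter.landmark_of('wrist',n)[:3]:
            if r['confidence']>.3: print(n,round(r['confidence'],2),np.round(r['xy']),np.round(at('wrist',r['xy'],z,st),4)[:2])
def go(xyz=None,yaw=None):
    "shift and spin to type in; yaw = world angle of tool y axis, mod pi"
    s=robot.state(); R=np.array(s['tcp_rot']); p=np.array(s['eef_pos'])
    y=np.arctan2(R[1,1],R[0,1]); print('t',round(s['t'],2),'tcp',p.round(4),'yawy',round(y,3),'j',np.round(s['qpos'],2),'w',round(s['grip_width'],4),'F',np.round(s['wrist_force'],1))
    if xyz is not None: print(' xyz',(R.T@(np.array(xyz)-p)/.5).round(4))
    if yaw is not None:
        d=(yaw-y+np.pi/2)%np.pi-np.pi/2; print(' spin',round(-d/.5,3),'alt',round(-(d-np.sign(d)*np.pi)/.5,3))
E
python3 - <<'E'
from h import *
st,im=shot(); go()
marks(dict(small_tin=0,block_mid=0,block_high=0),st)
save(ortho(im,(.5,.22),.06,(.24,.22),.0008,st),'o1'); save(im,'w1')
E
```

```text
t 2.2 tcp [0.4516 0.2477 0.2786] yawy 1.265 j [ 0.37  0.21  1.65 -0.    1.28 -0.89] w 0.0876 F [ 3.3 -2.8 -0.1]
block_mid 0.83 [177. 206.] [0.4811 0.118 ]
block_high 0.75 [246. 283.] [0.6431 0.1751]
```

View pics/o1.png

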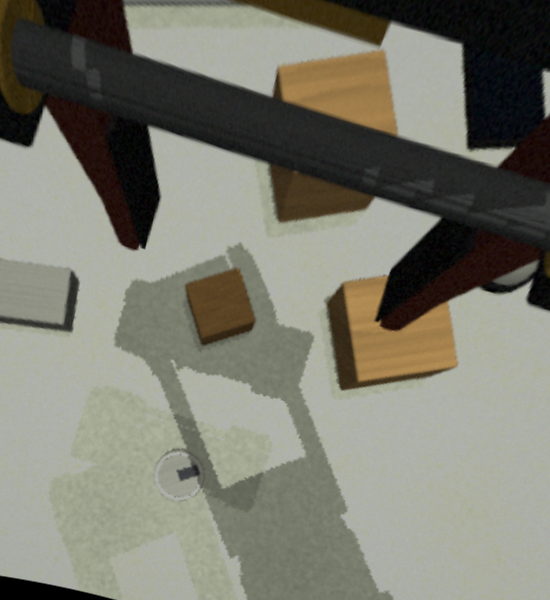

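The overhead view shows the small tin's round metal top with a ring at (180,475), the carton at (220,305), the middle block at (400,328) and the high block at (330,130). The tin is unmistakable here, so I'll take it first since the arm is already beside it.

```bash
python3 - <<'E'
from h import *
st=robot.state()
px=proj('wrist',[.74-475*.0008,.44-180*.0008,.06],st); print(px, at('wrist',px,.032,st))
go((.352,.307,.14),1.265)
E
```

```text
[267.23284462  87.45364139] [0.35871983 0.29754825 0.032     ]
t 2.35 tcp [0.4465 0.2526 0.2776] yawy 1.265 j [ 0.38  0.21  1.65  0.    1.28 -0.88] w 0.0876 F [ 0.1  0.1 -0.3]
 xyz [0.2128 0.0468 0.2754]
 spin -0.001 alt 6.282
```

>>> play_rows([
  [0.06,0.015,0.06],
  [0.13,0.03,0.14],
  [0.2,0.05,0.21],
  [0.2,0.05,0.21],
  [0.2,0.05,0.21],
], spin=[0,0,0,0,0], fingers=[1,1,1,1,1])

```text
t: 2.85
eef_pos: [0.356, 0.3076, 0.1719]
tcp_rot: [[-0.955, 0.296, -0.002], [0.296, 0.955, -0.001], [0.002, -0.002, -1.0]]
wrist_force: [1.0, 0.5, 0.6]
grip_width: 0.088
grip_force: 0.0
```

```bash
python3 - <<'E'
from h import *
st,im=shot(); go()
save(ortho(im,(.357,.307),.032,(.08,.08),.0004,st),'o2')
E
```

```text
t 2.9 tcp [0.358  0.3078 0.1731] yawy 1.27 j [ 0.56  0.27  1.87 -0.    1.01 -0.71] w 0.0877 F [1.  0.1 0.2]
```

View pics/o2.png

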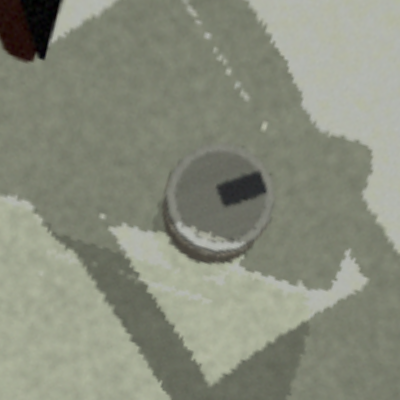

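The crop shows a round tin top centred at (219,201), so the tin is at about (0.357, 0.299). Next I descend and grip it.

>>> play_rows([
  [-0.004,-0.016,0.05],
  [-0.004,-0.016,0.12],
  [-0.004,-0.016,0.2],
  [-0.004,-0.016,0.26],
  [-0.004,-0.016,0.284],
], spin=[0,0,0,0,0], fingers=[1,1,1,1,1])

```text
t: 3.4
eef_pos: [0.3592, 0.2987, 0.0295]
tcp_rot: [[-0.954, 0.3, 0.0], [0.3, 0.954, 0.0], [-0.0, 0.0, -1.0]]
wrist_force: [-0.9, -0.3, 0.7]
grip_width: 0.0876
grip_force: 0.0
```

>>> play_rows([
  [0,0,0],
  [0,0,0],
  [0,0,0],
  [0,0,0],
  [0,0,0],
], spin=[0,0,0,0,0], fingers=[1,-1,-1,-1,-1])

```text
t: 3.9
eef_pos: [0.3584, 0.299, 0.0315]
tcp_rot: [[-0.954, 0.299, 0.002], [0.299, 0.954, 0.001], [-0.001, 0.001, -1.0]]
wrist_force: [0.6, -0.4, 0.4]
grip_width: 0.0595
grip_force: 0.0
```

>>> play_rows([
  [0,0,0],
  [0,0,0],
  [0,0,0],
  [0,0,0],
  [0,0,0],
], spin=[0,0,0,0,0], fingers=[-1,-1,-1,-1,-1])

```text
t: 4.4
eef_pos: [0.3578, 0.2987, 0.0309]
tcp_rot: [[-0.954, 0.299, 0.0], [0.299, 0.954, 0.0], [-0.0, 0.0, -1.0]]
wrist_force: [-0.3, -0.2, 4.9]
grip_width: 0.0437
grip_force: 30.0
```

>>> play_rows([
  [0,0,-0.04],
  [0,0,-0.12],
  [0,0,-0.2],
  [0,0,-0.28],
  [0,0,-0.3],
], spin=[0,0,0,0,0], fingers=[-1,-1,-1,-1,-1])

```text
t: 4.9
eef_pos: [0.3596, 0.2999, 0.1843]
tcp_rot: [[-0.954, 0.299, 0.006], [0.299, 0.954, 0.003], [-0.004, 0.005, -1.0]]
wrist_force: [0.8, 0.7, -0.8]
grip_width: 0.0436
grip_force: 30.0
```

>>> play_rows([
  [-0.06,-0.007,0],
  [-0.14,-0.014,0],
  [-0.22,-0.02,0],
  [-0.3,-0.034,0],
  [-0.33,-0.034,0],
], spin=[0,0,0,0,0], fingers=[-1,-1,-1,-1,-1])

```text
t: 5.4
eef_pos: [0.513, 0.2313, 0.1795]
tcp_rot: [[-0.954, 0.301, 0.001], [0.301, 0.954, -0.001], [-0.001, -0.001, -1.0]]
wrist_force: [-0.4, -0.6, -0.8]
grip_width: 0.0435
grip_force: 30.0
```

>>> play_rows([
  [-0.07,-0.01,0],
  [-0.14,-0.02,0],
  [-0.21,-0.03,0],
  [-0.27,-0.035,0],
  [-0.28,-0.035,0],
], spin=[0,0,0,0,0], fingers=[-1,-1,-1,-1,-1])

```text
t: 5.9
eef_pos: [0.6406, 0.1733, 0.1793]
tcp_rot: [[-0.954, 0.301, 0.0], [0.301, 0.954, -0.0], [-0.0, -0.0, -1.0]]
wrist_force: [-0.4, -0.6, -0.7]
grip_width: 0.0437
grip_force: 30.0
```

>>> play_rows([
  [0,0,0],
  [0,0,0],
  [0,0,0],
  [0,0,0],
  [0,0,0],
], spin=[0,0,0,0,0], fingers=[-1,-1,-1,-1,-1])

```text
t: 6.4
eef_pos: [0.6377, 0.175, 0.1809]
tcp_rot: [[-0.954, 0.298, -0.0], [0.298, 0.954, -0.0], [0.0, -0.0, -1.0]]
wrist_force: [-0.0, 0.6, -1.1]
grip_width: 0.0435
grip_force: 30.0
```

```bash
python3 - <<'E'
from h import *
st,im=shot(); go((.639,.175,.107))
marks(dict(block_high=0),st)
save(ortho(im,(.639,.175),.075,(.1,.1),.0005,st),'o3')
E
```

```text
t 6.45 tcp [0.638  0.1749 0.1809] yawy 1.268 j [ 0.16  0.51  1.44 -0.    1.19 -1.1 ] w 0.0437 F [-0.6  0.1 -2.1]
 xyz [-0.0018  0.0009  0.1478]
block_high 0.59 [255. 177.] [0.6425 0.1743]
```

View pics/o3.png

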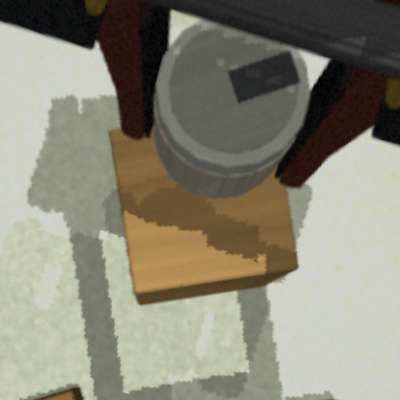

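The middle of the high block's top is at pixel (204,198), so about (0.640, 0.173). The tin is held right above it, so I lower and release.

>>> play_rows([
  [-0.005,-0.003,0.04],
  [-0.005,-0.003,0.08],
  [-0.005,-0.003,0.12],
  [-0.005,-0.003,0.142],
  [-0.005,-0.003,0.148],
], spin=[0,0,0,0,0], fingers=[-1,-1,-1,-1,-1])

```text
t: 7.0
eef_pos: [0.6391, 0.1721, 0.1059]
tcp_rot: [[-0.954, 0.299, -0.003], [0.299, 0.954, -0.001], [0.003, -0.002, -1.0]]
wrist_force: [-6.3, -1.7, 14.4]
grip_width: 0.0435
grip_force: 30.0
```

>>> play_rows([
  [0,0,0],
  [0,0,0],
  [0,0,0],
  [0,0,0],
  [0,0,0],
], spin=[0,0,0,0,0], fingers=[-1,-1,-0.4,1,1])

```text
t: 7.5
eef_pos: [0.6407, 0.1724, 0.1071]
tcp_rot: [[-0.954, 0.299, 0.001], [0.299, 0.954, 0.0], [-0.001, 0.0, -1.0]]
wrist_force: [-0.6, -0.1, 0.2]
grip_width: 0.056
grip_force: 0.0
```

>>> play_rows([
  [0,0,0],
  [0,0,0],
  [0,0,0],
  [0,0,0],
  [0,0,0],
], spin=[0,0,0,0,0], fingers=[1,1,1,1,1])

```text
t: 8.0
eef_pos: [0.6403, 0.1723, 0.1066]
tcp_rot: [[-0.954, 0.299, -0.0], [0.299, 0.954, -0.0], [0.0, -0.0, -1.0]]
wrist_force: [1.1, -0.5, 0.9]
grip_width: 0.0876
grip_force: 0.0
```

>>> play_rows([
  [0,0,-0.05],
  [0,0,-0.12],
  [0,0,-0.19],
  [0,0,-0.26],
  [0,0,-0.3],
], spin=[0,0,0,0,0], fingers=[1,1,1,1,1])

```text
t: 8.5
eef_pos: [0.6415, 0.1725, 0.26]
tcp_rot: [[-0.954, 0.299, 0.004], [0.299, 0.954, 0.001], [-0.004, 0.002, -1.0]]
wrist_force: [0.8, 0.8, 0.7]
grip_width: 0.0875
grip_force: 0.0
```

```bash
python3 - <<'E'
from h import *
st=robot.state()
go((.52,-.02,.25),1.27);go((.50,-.35,.25),1.27)
eyes.get_image('wrist');marks(dict(small_tin=.075,block_high=0),st)
E
```

```text
t 8.5 tcp [0.6415 0.1725 0.26  ] yawy 1.267 j [ 0.16  0.44  1.35 -0.    1.35 -1.11] w 0.0875 F [0.8 0.8 0.7]
 xyz [ 0.1168 -0.4401  0.0188]
 spin -0.006 alt 6.277
t 8.5 tcp [0.6415 0.1725 0.26  ] yawy 1.267 j [ 0.16  0.44  1.35 -0.    1.35 -1.11] w 0.0875 F [0.8 0.8 0.7]
 xyz [-0.0425 -1.0819  0.0183]
 spin -0.006 alt 6.277
small_tin 0.69 [256. 174.] [0.6453 0.1743]
block_high 0.88 [253. 161.] [0.6432 0.1703]
```

>>> play_rows([
  [0.03,-0.09,0],
  [0.06,-0.18,0],
  [0.09,-0.27,0],
  [0.11,-0.36,0],
  [0.13,-0.44,0],
], spin=[0,0,0,0,0], fingers=[1,1,1,1,1])

```text
t: 9.15
eef_pos: [0.5098, -0.0194, 0.2545]
tcp_rot: [[-0.954, 0.299, -0.004], [0.299, 0.954, 0.0], [0.004, -0.001, -1.0]]
wrist_force: [0.1, -0.8, 0.1]
grip_width: 0.0879
grip_force: 0.0
```

>>> play_rows([
  [-0.02,-0.08,0],
  [-0.04,-0.16,0],
  [-0.06,-0.24,0],
  [-0.08,-0.31,0],
  [-0.1,-0.368,0],
], spin=[0,0,0,0,0], fingers=[1,1,1,1,1])

```text
t: 9.65
eef_pos: [0.5036, -0.2102, 0.2545]
tcp_rot: [[-0.954, 0.3, -0.003], [0.3, 0.954, 0.001], [0.003, 0.0, -1.0]]
wrist_force: [-0.3, 0.0, 0.2]
grip_width: 0.088
grip_force: 0.0
```

>>> play_rows([
  [-0.03,-0.09,0],
  [-0.06,-0.18,0],
  [-0.08,-0.27,0],
  [-0.1,-0.368,0],
  [-0.1,-0.368,0],
], spin=[0,0,0,0,0], fingers=[1,1,1,1,1])

```text
t: 10.15
eef_pos: [0.4963, -0.4048, 0.254]
tcp_rot: [[-0.953, 0.304, -0.002], [0.304, 0.953, -0.001], [0.002, -0.002, -1.0]]
wrist_force: [0.6, 0.5, 0.2]
grip_width: 0.0877
grip_force: 0.0
```

>>> play_rows([
  [0,0,0],
  [0,0,0],
  [0,0,0],
  [0,0,0],
  [0,0,0],
], spin=[0,0,0,0,0], fingers=[1,1,1,1,1])

```text
t: 10.65
eef_pos: [0.4982, -0.3982, 0.257]
tcp_rot: [[-0.955, 0.298, 0.0], [0.298, 0.955, -0.0], [-0.0, -0.0, -1.0]]
wrist_force: [0.1, 1.0, -0.2]
grip_width: 0.0879
grip_force: 0.0
```

```bash
python3 - <<'E'
from h import *
st,im=shot(); go()
marks(dict(little_square=.064,wide_tin=.028,big_square=0,cork_mat=0),st)
a=ortho(im,(.525,-.43),.094,(.08,.08),.0004,st); b=ortho(im,(.375,-.325),.003,(.08,.08),.0004,st)
save(np.hstack([a,b]),'o4')
E
```

```text
t 10.7 tcp [ 0.4982 -0.3985  0.257 ] yawy 1.268 j [-0.78  0.41  1.41 -0.    1.32 -2.05] w 0.0878 F [-0.2 -0.1 -0.6]
little_square 0.56 [238. 200.] [ 0.5262 -0.4275]
wide_tin 0.92 [258. 257.] [ 0.6245 -0.433 ]
wide_tin 0.74 [174. 226.] [ 0.5465 -0.5283]
wide_tin 0.64 [236. 189.] [ 0.5216 -0.4295]
cork_mat 0.84 [280.  53.] [ 0.3702 -0.3229]
```

View pics/o4.png

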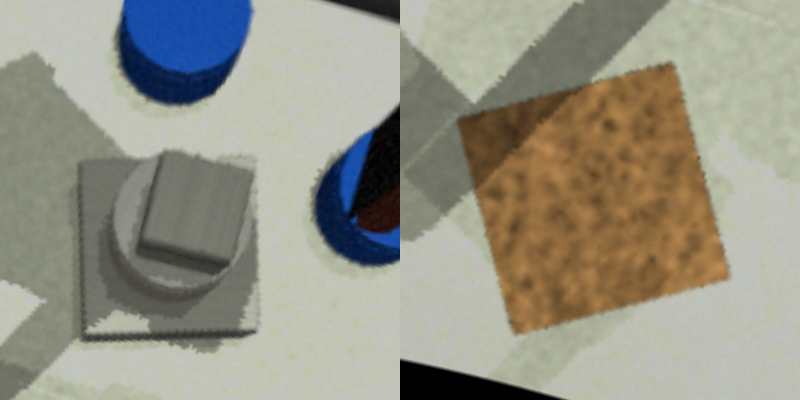

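The crop shows the little square's top centred at (196,205), turned a few degrees, on the white wide tin. That tin stands on the big square, with blue look-alikes at the edges. The mat's centre is at (594,197), so about (0.376, -0.323). Now I grasp the little square at (0.523, -0.428).

```bash
python3 - <<'E'
from h import *
st=robot.state()
for n,p,z in(('wide',(182,220),.064),('big',(169,245),.028)):
    P=[.605-p[1]*.0004,-.35-p[0]*.0004,.094]; print(n,at('wrist',proj('wrist',P,st),z,st).round(4))
E
```

```text
wide [ 0.5259 -0.4275  0.064 ]
big [ 0.5244 -0.4269  0.028 ]
```

>>> play_rows([
  [-0.03,-0.02,0.04],
  [-0.065,-0.042,0.08],
  [-0.065,-0.042,0.12],
  [-0.065,-0.042,0.16],
  [-0.065,-0.042,0.16],
], spin=[-0.05,-0.1,-0.1,-0.1,-0.1], fingers=[1,1,1,1,1])

```text
t: 11.4
eef_pos: [0.5211, -0.4277, 0.1736]
tcp_rot: [[-0.968, 0.251, -0.004], [0.251, 0.968, 0.004], [0.005, 0.003, -1.0]]
wrist_force: [-0.2, -0.0, 0.1]
grip_width: 0.0878
grip_force: 0.0
```

>>> play_rows([
  [0,0,0.04],
  [0,0,0.09],
  [0,0,0.13],
  [0,0,0.16],
  [0,0,0.166],
], spin=[0,0,0,0,0], fingers=[1,1,1,1,1])

```text
t: 11.9
eef_pos: [0.522, -0.4285, 0.0926]
tcp_rot: [[-0.968, 0.251, -0.002], [0.251, 0.968, 0.001], [0.002, 0.001, -1.0]]
wrist_force: [-0.6, 0.4, 0.7]
grip_width: 0.0878
grip_force: 0.0
```

>>> play_rows([
  [0,0,0],
  [0,0,0],
  [0,0,0],
  [0,0,0],
  [0,0,0],
], spin=[0,0,0,0,0], fingers=[1,1,0,-1,-1])

```text
t: 12.4
eef_pos: [0.5228, -0.4292, 0.0943]
tcp_rot: [[-0.968, 0.251, 0.001], [0.251, 0.968, -0.001], [-0.001, -0.001, -1.0]]
wrist_force: [-0.5, -0.2, -1.0]
grip_width: 0.0673
grip_force: 0.0
```

>>> play_rows([
  [0,0,0],
  [0,0,0],
  [0,0,0],
  [0,0,0],
  [0,0,0],
], spin=[0,0,0,0,0], fingers=[-1,-1,-1,-1,-1])

```text
t: 12.9
eef_pos: [0.5226, -0.429, 0.0937]
tcp_rot: [[-0.968, 0.251, -0.0], [0.251, 0.968, -0.0], [0.0, -0.0, -1.0]]
wrist_force: [-0.5, -0.1, -0.8]
grip_width: 0.0378
grip_force: 30.0
```

>>> play_rows([
  [0,0,-0.02],
  [0,0,-0.06],
  [0,0,-0.11],
  [0,0,-0.13],
  [0,0,-0.13],
], spin=[0,0,0,0,0], fingers=[-1,-1,-1,-1,-1])

```text
t: 13.4
eef_pos: [0.5236, -0.43, 0.1609]
tcp_rot: [[-0.968, 0.251, 0.003], [0.251, 0.968, -0.003], [-0.003, -0.002, -1.0]]
wrist_force: [0.3, -1.0, -0.1]
grip_width: 0.0378
grip_force: 30.0
```

```bash
python3 - <<'E'
from h import *
go((.376,-.323,.16))
E
```

```text
t 13.4 tcp [ 0.5236 -0.43    0.1609] yawy 1.317 j [-0.79  0.54  1.43 -0.    1.17 -2.11] w 0.0378 F [ 0.3 -1.  -0.1]
 xyz [0.3395 0.133  0.0004]
```

>>> play_rows([
  [0.08,0.03,0],
  [0.16,0.06,0],
  [0.24,0.09,0],
  [0.31,0.12,0],
  [0.337,0.132,0],
], spin=[0,0,0,0,0], fingers=[-1,-1,-1,-1,-1])

```text
t: 13.9
eef_pos: [0.372, -0.3188, 0.1572]
tcp_rot: [[-0.968, 0.251, -0.004], [0.251, 0.968, 0.004], [0.005, 0.003, -1.0]]
wrist_force: [1.3, -0.3, 0.2]
grip_width: 0.0381
grip_force: 30.0
```

>>> play_rows([
  [0,0,0],
  [0,0,0.07],
  [0,0,0.14],
  [0,0,0.2],
  [0,0,0.2],
], spin=[0,0,0,0,0], fingers=[-1,-1,-1,-1,-1])

```text
t: 14.4
eef_pos: [0.3751, -0.3216, 0.0552]
tcp_rot: [[-0.968, 0.251, -0.004], [0.251, 0.968, 0.005], [0.005, 0.003, -1.0]]
wrist_force: [-0.4, -0.5, -1.1]
grip_width: 0.0377
grip_force: 30.0
```

```bash
python3 - <<'E'
from h import *
go((.376,-.323,.034))
E
```

```text
t 14.4 tcp [ 0.3751 -0.3216  0.0552] yawy 1.317 j [-0.85  0.48  1.92 -0.    0.74 -2.17] w 0.0377 F [-0.4 -0.5 -1.1]
 xyz [-0.0026 -0.0024  0.0424]
```

>>> play_rows([
  [0,0,0.02],
  [0,0,0.035],
  [0,0,0.045],
  [0,0,0.05],
  [0,0,0.05],
], spin=[0,0,0,0,0], fingers=[-1,-1,-1,-1,-1])

```text
t: 14.9
eef_pos: [0.3762, -0.323, 0.0339]
tcp_rot: [[-0.968, 0.251, 0.0], [0.251, 0.968, -0.0], [-0.0, -0.0, -1.0]]
wrist_force: [-0.1, 0.5, -1.2]
grip_width: 0.0379
grip_force: 30.0
```

>>> play_rows([
  [0,0,0],
  [0,0,0],
  [0,0,0],
  [0,0,0],
  [0,0,0],
], spin=[0,0,0,0,0], fingers=[-1,-0.4,0,0.6,1])

```text
t: 15.4
eef_pos: [0.3761, -0.3229, 0.0338]
tcp_rot: [[-0.968, 0.251, 0.0], [0.251, 0.968, -0.0], [-0.0, -0.0, -1.0]]
wrist_force: [0.3, 0.1, -0.5]
grip_width: 0.0567
grip_force: 0.0
```

>>> play_rows([
  [0,0,0],
  [0,0,0],
  [0,0,0],
  [0,0,0],
  [0,0,0],
], spin=[0,0,0,0,0], fingers=[1,1,1,1,1])

```text
t: 15.9
eef_pos: [0.3761, -0.3228, 0.0337]
tcp_rot: [[-0.968, 0.251, -0.0], [0.251, 0.968, -0.0], [0.0, -0.0, -1.0]]
wrist_force: [-0.3, -0.8, -0.6]
grip_width: 0.0871
grip_force: 0.0
```

>>> play_rows([
  [0,0,-0.05],
  [0,0,-0.12],
  [0,0,-0.2],
  [0,0,-0.27],
  [0,0,-0.3],
], spin=[0,0,0,0,0], fingers=[1,1,1,1,1])

```text
t: 16.4
eef_pos: [0.3771, -0.324, 0.187]
tcp_rot: [[-0.968, 0.251, 0.003], [0.251, 0.968, -0.004], [-0.004, -0.003, -1.0]]
wrist_force: [0.6, 0.2, -1.3]
grip_width: 0.0877
grip_force: 0.0
```

>>> play_rows([
  [-0.08,-0.03,0],
  [-0.16,-0.06,0],
  [-0.24,-0.09,0],
  [-0.3,-0.11,0],
  [-0.3,-0.11,0],
], spin=[0,0,0,0,0], fingers=[1,1,1,1,1])

```text
t: 16.9
eef_pos: [0.5108, -0.4162, 0.1835]
tcp_rot: [[-0.968, 0.251, 0.003], [0.251, 0.968, -0.003], [-0.003, -0.002, -1.0]]
wrist_force: [-0.0, 0.5, -0.6]
grip_width: 0.0876
grip_force: 0.0
```

>>> play_rows([
  [0,0,0],
  [0,0,0],
  [0,0,0],
  [0,0,0],
  [0,0,0],
], spin=[0,0,0,0,0], fingers=[1,1,1,1,1])

```text
t: 17.4
eef_pos: [0.507, -0.4134, 0.184]
tcp_rot: [[-0.968, 0.251, -0.0], [0.251, 0.968, -0.0], [0.0, -0.0, -1.0]]
wrist_force: [0.1, 1.0, -0.2]
grip_width: 0.0878
grip_force: 0.0
```

```bash
python3 - <<'E'
from h import *
st,im=shot(); go()
marks(dict(little_square=.003,wide_tin=.028,big_square=0,cork_mat=0),st)
a=ortho(im,(.525,-.428),.064,(.08,.08),.0004,st); b=ortho(im,(.525,-.428),.028,(.08,.08),.0004,st)
save(np.hstack([a,b]),'o5')
E
```

```text
t 17.45 tcp [ 0.5071 -0.4135  0.184 ] yawy 1.317 j [-0.79  0.49  1.46 -0.    1.19 -2.11] w 0.0877 F [-0.5  0.5 -0.2]
little_square 0.72 [309.  38.] [ 0.3776 -0.3195]
wide_tin 0.94 [177.  94.] [ 0.4031 -0.4654]
wide_tin 0.93 [261. 273.] [ 0.6173 -0.4334]
wide_tin 0.92 [245. 200.] [ 0.5264 -0.4284]
```

View pics/o5.png

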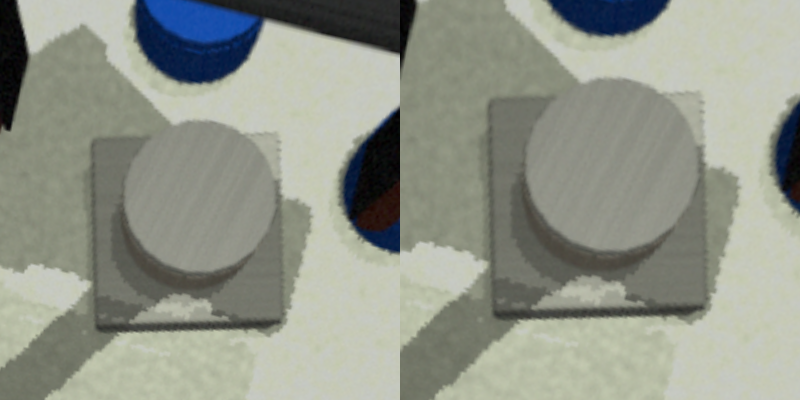

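The crop shows the wide tin clear on top, centred at (0.526, -0.428), with the big square at (0.524, -0.427). The little square stands on the mat. Now I grasp the wide tin.

>>> play_rows([
  [-0.03,-0.015,0.02],
  [-0.044,-0.019,0.08],
  [-0.044,-0.019,0.16],
  [-0.044,-0.019,0.22],
  [-0.044,-0.019,0.244],
], spin=[0,0,0,0,0], fingers=[1,1,1,1,1])

```text
t: 18.15
eef_pos: [0.5248, -0.4268, 0.0583]
tcp_rot: [[-0.968, 0.251, -0.004], [0.251, 0.968, 0.004], [0.005, 0.003, -1.0]]
wrist_force: [0.2, 0.6, -0.5]
grip_width: 0.0876
grip_force: 0.0
```

>>> play_rows([
  [0,0,0],
  [0,0,0],
  [0,0,0],
  [0,0,0],
  [0,0,0],
], spin=[0,0,0,0,0], fingers=[1,1,0,-1,-1])

```text
t: 18.65
eef_pos: [0.5269, -0.429, 0.063]
tcp_rot: [[-0.968, 0.251, 0.001], [0.251, 0.968, -0.002], [-0.002, -0.001, -1.0]]
wrist_force: [0.4, 0.2, -0.9]
grip_width: 0.0673
grip_force: 0.0
```

>>> play_rows([
  [0,0,0],
  [0,0,0],
  [0,0,0],
  [0,0,0],
  [0,0,0],
], spin=[0,0,0,0,0], fingers=[-1,-1,-1,-1,-1])

```text
t: 19.15
eef_pos: [0.5267, -0.4288, 0.0626]
tcp_rot: [[-0.968, 0.251, 0.001], [0.251, 0.968, -0.001], [-0.001, -0.001, -1.0]]
wrist_force: [-1.0, 0.6, 5.9]
grip_width: 0.0615
grip_force: 30.0
```

>>> play_rows([
  [0,0,-0.02],
  [0,0,-0.06],
  [0,0,-0.13],
  [0,0,-0.2],
  [0,0,-0.24],
], spin=[0,0,0,0,0], fingers=[-1,-1,-1,-1,-1])

```text
t: 19.65
eef_pos: [0.5271, -0.4292, 0.1851]
tcp_rot: [[-0.968, 0.251, 0.002], [0.251, 0.968, -0.002], [-0.003, -0.002, -1.0]]
wrist_force: [-0.5, -1.5, -1.1]
grip_width: 0.0613
grip_force: 30.0
```

```bash
python3 - <<'E'
from h import *
go((.48,.118,.182))
E
```

```text
t 19.65 tcp [ 0.5271 -0.4292  0.1851] yawy 1.317 j [-0.78  0.52  1.4  -0.    1.22 -2.1 ] w 0.0613 F [-0.5 -1.5 -1.1]
 xyz [0.366  1.0356 0.0032]
```

>>> play_rows([
  [0.024,0.069,0],
  [0.05,0.14,0],
  [0.074,0.21,0],
  [0.1,0.28,0],
  [0.122,0.345,0],
], spin=[0,0,0,0,0], fingers=[-1,-1,-1,-1,-1])

```text
t: 20.15
eef_pos: [0.5099, -0.2443, 0.182]
tcp_rot: [[-0.968, 0.251, -0.0], [0.251, 0.968, 0.0], [0.0, 0.0, -1.0]]
wrist_force: [-0.0, -0.3, -0.5]
grip_width: 0.0616
grip_force: 30.0
```

>>> play_rows([
  [0.024,0.069,0],
  [0.05,0.14,0],
  [0.074,0.21,0],
  [0.1,0.28,0],
  [0.122,0.345,0],
], spin=[0,0,0,0,0], fingers=[-1,-1,-1,-1,-1])

```text
t: 20.65
eef_pos: [0.4942, -0.0622, 0.182]
tcp_rot: [[-0.968, 0.251, -0.0], [0.251, 0.968, 0.0], [0.0, 0.0, -1.0]]
wrist_force: [0.6, -0.1, -1.2]
grip_width: 0.061
grip_force: 30.0
```

>>> play_rows([
  [0.024,0.069,0],
  [0.05,0.14,0],
  [0.074,0.21,0],
  [0.1,0.28,0],
  [0.122,0.345,0],
], spin=[0,0,0,0,0], fingers=[-1,-1,-1,-1,-1])

```text
t: 21.15
eef_pos: [0.4785, 0.12, 0.1821]
tcp_rot: [[-0.968, 0.251, -0.0], [0.251, 0.968, 0.0], [0.0, 0.0, -1.0]]
wrist_force: [0.1, -0.2, -0.6]
grip_width: 0.0618
grip_force: 30.0
```

>>> play_rows([
  [0,0,0],
  [0,0,0],
  [0,0,0],
  [0,0,0],
  [0,0,0],
], spin=[0,0,0,0,0], fingers=[-1,-1,-1,-1,-1])

```text
t: 21.65
eef_pos: [0.4793, 0.1174, 0.1816]
tcp_rot: [[-0.968, 0.253, -0.0], [0.253, 0.968, -0.0], [0.0, -0.0, -1.0]]
wrist_force: [-0.2, 1.4, -0.7]
grip_width: 0.0616
grip_force: 30.0
```

```bash
python3 - <<'E'
from h import *
st,im=shot(); go((.48,.118,.0855))
marks(dict(block_mid=0),st)
save(ortho(im,(.48,.118),.05,(.08,.08),.0004,st),'o6')
E
```

```text
t 21.7 tcp [0.4793 0.1175 0.1817] yawy 1.315 j [ 0.1   0.28  1.82 -0.    1.04 -1.21] w 0.0618 F [ 0.8 -0.9 -0.9]
 xyz [-0.0011  0.0013  0.1923]
block_mid 0.78 [254. 176.] [0.4823 0.1161]
```

View pics/o6.png

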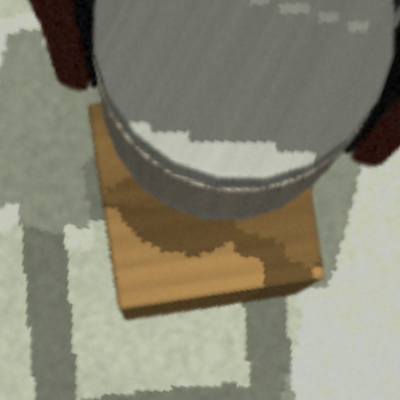

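The block's top is centred at about (206,188), so (0.483, 0.116). Lowering now.

>>> play_rows([
  [-0.008,0,0.05],
  [-0.008,0,0.11],
  [-0.008,0,0.16],
  [-0.008,0,0.182],
  [-0.008,0,0.191],
], spin=[0,0,0,0,0], fingers=[-1,-1,-1,-1,-1])

```text
t: 22.25
eef_pos: [0.4825, 0.1171, 0.0852]
tcp_rot: [[-0.968, 0.251, -0.002], [0.251, 0.968, -0.0], [0.002, -0.001, -1.0]]
wrist_force: [-0.1, 0.1, -0.5]
grip_width: 0.0614
grip_force: 30.0
```

>>> play_rows([
  [0,0,0],
  [0,0,0],
  [0,0,0],
  [0,0,0],
  [0,0,0],
], spin=[0,0,0,0,0], fingers=[-1,-1,0.4,1,1])

```text
t: 22.75
eef_pos: [0.4835, 0.1175, 0.0868]
tcp_rot: [[-0.968, 0.251, 0.001], [0.251, 0.968, 0.0], [-0.001, 0.0, -1.0]]
wrist_force: [0.8, -0.5, 0.4]
grip_width: 0.0745
grip_force: 0.0
```

>>> play_rows([
  [0,0,0],
  [0,0,0],
  [0,0,0],
  [0,0,0],
  [0,0,0],
], spin=[0,0,0,0,0], fingers=[1,1,1,1,1])

```text
t: 23.25
eef_pos: [0.483, 0.1174, 0.0861]
tcp_rot: [[-0.968, 0.251, -0.0], [0.251, 0.968, -0.0], [0.0, -0.0, -1.0]]
wrist_force: [-0.6, -0.0, -0.2]
grip_width: 0.0879
grip_force: 0.0
```

>>> play_rows([
  [0,0,-0.05],
  [0,0,-0.12],
  [0,0,-0.19],
  [0,0,-0.2],
  [0,0,-0.2],
], spin=[0,0,0,0,0], fingers=[1,1,1,1,1])

```text
t: 23.75
eef_pos: [0.4838, 0.1175, 0.1872]
tcp_rot: [[-0.968, 0.251, 0.003], [0.251, 0.968, 0.0], [-0.003, 0.001, -1.0]]
wrist_force: [-0.9, 0.1, 0.5]
grip_width: 0.0878
grip_force: 0.0
```

```bash
python3 - <<'E'
from h import *
st=robot.state(); eyes.get_image('wrist'); marks(dict(wide_tin=.05,block_mid=0),st)
go((.40,-.295,.187))
E
```

```text
wide_tin 0.69 [254. 184.] [0.4842 0.1174]
t 23.9 tcp [0.4819 0.1173 0.1848] yawy 1.317 j [ 0.1   0.28  1.81 -0.    1.06 -1.22] w 0.0881 F [-0.1 -0.1 -0.7]
 xyz [-0.0484 -0.8393 -0.0037]
```

>>> play_rows([
  [0,-0.07,0],
  [0,-0.13,0],
  [0,-0.2,0],
  [0,-0.25,0],
  [0,-0.3,0],
], spin=[0,0,0,0,0], fingers=[1,1,1,1,1])

```text
t: 24.4
eef_pos: [0.4439, -0.0286, 0.1847]
tcp_rot: [[-0.968, 0.251, -0.003], [0.251, 0.968, 0.001], [0.003, -0.0, -1.0]]
wrist_force: [-1.0, 0.5, 0.9]
grip_width: 0.0879
grip_force: 0.0
```

>>> play_rows([
  [0,-0.06,0],
  [0,-0.12,0],
  [0,-0.18,0],
  [0,-0.24,0],
  [0,-0.3,0],
], spin=[0,0,0,0,0], fingers=[1,1,1,1,1])

```text
t: 24.9
eef_pos: [0.4063, -0.1736, 0.1847]
tcp_rot: [[-0.968, 0.251, -0.003], [0.251, 0.968, 0.002], [0.003, 0.001, -1.0]]
wrist_force: [-0.3, -0.2, 1.1]
grip_width: 0.0878
grip_force: 0.0
```

>>> play_rows([
  [0,-0.06,0],
  [0,-0.13,0],
  [0,-0.2,0],
  [0,-0.27,0],
  [-0.014,-0.306,0],
], spin=[0,0,0,0,0], fingers=[1,1,1,1,1])

```text
t: 25.4
eef_pos: [0.3745, -0.3244, 0.1847]
tcp_rot: [[-0.967, 0.253, -0.002], [0.253, 0.967, 0.002], [0.003, 0.001, -1.0]]
wrist_force: [0.1, -0.2, -0.5]
grip_width: 0.0875
grip_force: 0.0
```

>>> play_rows([
  [0,0,0],
  [0,0,0],
  [0,0,0],
  [0,0,0],
  [0,0,0],
], spin=[0,0,0,0,0], fingers=[1,1,1,1,1])

```text
t: 25.9
eef_pos: [0.3762, -0.3218, 0.1862]
tcp_rot: [[-0.968, 0.25, -0.0], [0.25, 0.968, 0.0], [0.0, 0.0, -1.0]]
wrist_force: [-0.5, 0.3, -0.0]
grip_width: 0.0878
grip_force: 0.0
```

```bash
python3 - <<'E'
from h import *
st=robot.state(); eyes.get_image('wrist'); marks(dict(little_square=.003,cork_mat=0),st)
go((.376,-.323,.034),1.317)
E
```

```text
little_square 0.85 [259. 175.] [ 0.38   -0.3175]
t 26.05 tcp [ 0.3762 -0.3224  0.1863] yawy 1.318 j [-0.85  0.28  1.81 -0.    1.06 -2.17] w 0.0876 F [ 0.1 -0.2 -0.5]
 xyz [ 2.000e-04 -1.200e-03  3.047e-01]
 spin 0.001 alt -6.282
```

>>> play_rows([
  [0,0,0.08],
  [0,0,0.17],
  [0,0,0.25],
  [0,0,0.295],
  [0,0,0.304],
], spin=[0,0,0,0,0], fingers=[1,1,1,1,1])

```text
t: 26.55
eef_pos: [0.3747, -0.3213, 0.0319]
tcp_rot: [[-0.968, 0.251, -0.003], [0.251, 0.968, 0.004], [0.004, 0.003, -1.0]]
wrist_force: [-0.0, 0.6, 1.1]
grip_width: 0.0874
grip_force: 0.0
```

>>> play_rows([
  [0,0,0],
  [0,0,0],
  [0,0,0],
  [0,0,0],
  [0,0,0],
], spin=[0,0,0,0,0], fingers=[1,0,-1,-1,-1])

```text
t: 27.05
eef_pos: [0.3765, -0.3233, 0.035]
tcp_rot: [[-0.968, 0.251, 0.001], [0.251, 0.968, -0.001], [-0.001, -0.001, -1.0]]
wrist_force: [0.3, -0.4, 0.2]
grip_width: 0.0591
grip_force: 0.0
```

>>> play_rows([
  [0,0,0],
  [0,0,0],
  [0,0,0],
  [0,0,0],
  [0,0,0],
], spin=[0,0,0,0,0], fingers=[-1,-1,-1,-1,-1])

```text
t: 27.55
eef_pos: [0.3761, -0.3229, 0.0343]
tcp_rot: [[-0.968, 0.251, 0.0], [0.251, 0.968, -0.0], [-0.0, -0.0, -1.0]]
wrist_force: [-1.1, 0.3, 3.1]
grip_width: 0.0376
grip_force: 30.0
```

>>> play_rows([
  [0,0,-0.04],
  [0,0,-0.12],
  [0,0,-0.2],
  [0,0,-0.26],
  [0,0,-0.26],
], spin=[0,0,0,0,0], fingers=[-1,-1,-1,-1,-1])

```text
t: 28.05
eef_pos: [0.378, -0.3249, 0.1679]
tcp_rot: [[-0.968, 0.251, 0.005], [0.251, 0.968, -0.006], [-0.006, -0.004, -1.0]]
wrist_force: [0.2, -0.1, -0.5]
grip_width: 0.0379
grip_force: 30.0
```

>>> play_rows([
  [-0.08,-0.03,0],
  [-0.16,-0.06,0],
  [-0.24,-0.09,0],
  [-0.31,-0.12,0],
  [-0.338,-0.127,0],
], spin=[0,0,0,0,0], fingers=[-1,-1,-1,-1,-1])

```text
t: 28.55
eef_pos: [0.5261, -0.4288, 0.1622]
tcp_rot: [[-0.968, 0.251, 0.001], [0.251, 0.968, -0.001], [-0.001, -0.001, -1.0]]
wrist_force: [-0.6, 0.4, 0.1]
grip_width: 0.038
grip_force: 30.0
```

>>> play_rows([
  [0,0,0],
  [0,0,0.05],
  [0,0,0.1],
  [0,0,0.14],
  [0,0,0.14],
], spin=[0,0,0,0,0], fingers=[-1,-1,-1,-1,-1])

```text
t: 29.05
eef_pos: [0.5202, -0.4236, 0.0901]
tcp_rot: [[-0.968, 0.251, -0.006], [0.251, 0.968, 0.006], [0.008, 0.004, -1.0]]
wrist_force: [-0.0, 0.4, -0.8]
grip_width: 0.0378
grip_force: 30.0
```

>>> play_rows([
  [0,0,0],
  [0,0,0],
  [0,0,0],
  [0,0,0],
  [0,0,0],
], spin=[0,0,0,0,0], fingers=[-1,-1,-1,-1,-1])

```text
t: 29.55
eef_pos: [0.524, -0.427, 0.0949]
tcp_rot: [[-0.968, 0.251, 0.001], [0.251, 0.968, -0.001], [-0.001, -0.001, -1.0]]
wrist_force: [0.1, 0.2, -1.0]
grip_width: 0.0379
grip_force: 30.0
```

```bash
python3 - <<'E'
from h import *
st,im=shot(); go((.5238,-.4266,.0595))
save(ortho(im,(.5238,-.4266),.028,(.08,.08),.0004,st),'o7')
E
```

```text
t 29.6 tcp [ 0.5239 -0.4269  0.0948] yawy 1.317 j [-0.79  0.62  1.48 -0.    1.05 -2.1 ] w 0.0376 F [-0.9 -0.6 -1.1]
 xyz [0.0004 0.0005 0.0705]
```

View pics/o7.png

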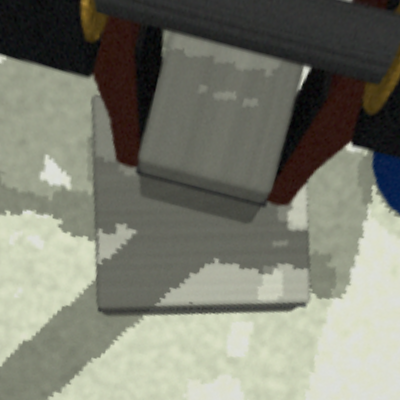

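The little square hangs over the middle of the big square, whose near edge is at row 305 and whose sides are at columns 95–308. Lowering, releasing, then on to the tall tin.

>>> play_rows([
  [0,0,0.02],
  [0,0,0.04],
  [0,0,0.057],
  [0,0,0.066],
  [0,0,0.07],
], spin=[0,0,0,0,0], fingers=[-1,-1,-1,-1,-1])

```text
t: 30.1
eef_pos: [0.523, -0.426, 0.0592]
tcp_rot: [[-0.968, 0.251, -0.002], [0.251, 0.968, 0.002], [0.002, 0.001, -1.0]]
wrist_force: [-5.6, 5.4, 19.5]
grip_width: 0.038
grip_force: 30.0
```

>>> play_rows([
  [0,0,0],
  [0,0,0],
  [0,0,0],
  [0,0,0],
  [0,0,0],
], spin=[0,0,0,0,0], fingers=[-1,-0.4,0,0.6,1])

```text
t: 30.6
eef_pos: [0.5238, -0.4268, 0.059]
tcp_rot: [[-0.968, 0.251, 0.0], [0.251, 0.968, -0.0], [-0.0, -0.0, -1.0]]
wrist_force: [0.2, -0.4, -0.2]
grip_width: 0.0571
grip_force: 0.0
```

>>> play_rows([
  [0,0,0],
  [0,0,0],
  [0,0,0],
  [0,0,0],
  [0,0,0],
], spin=[0,0,0,0,0], fingers=[1,1,1,1,1])

```text
t: 31.1
eef_pos: [0.5237, -0.4267, 0.0592]
tcp_rot: [[-0.968, 0.251, 0.0], [0.251, 0.968, -0.0], [-0.0, -0.0, -1.0]]
wrist_force: [-0.5, 0.2, -0.3]
grip_width: 0.0875
grip_force: 0.0
```

>>> play_rows([
  [0,0,-0.05],
  [0,0,-0.13],
  [0,0,-0.22],
  [0,0,-0.3],
  [0,0,-0.36],
], spin=[0,0,0,0,0], fingers=[1,1,1,1,1])

```text
t: 31.6
eef_pos: [0.5243, -0.4273, 0.2425]
tcp_rot: [[-0.968, 0.251, 0.002], [0.251, 0.968, -0.002], [-0.003, -0.002, -1.0]]
wrist_force: [0.2, -0.2, -0.6]
grip_width: 0.0879
grip_force: 0.0
```

```bash
python3 - <<'E'
from h import *
st=robot.state(); eyes.get_image('wrist'); marks(dict(little_square=.028,big_square=0),st)
print('mic',at('scene',(221.7,315),0)[:2], [proj('scene',[*at('scene',(221.7,315),0)[:2],z]).round() for z in(.1,.15,.2,.25)])
go((.60,-.19,.24))
E
```

```text
little_square 0.98 [261. 170.] [ 0.53   -0.4211]
big_square 0.85 [258. 162.] [ 0.5248 -0.4229]
mic [0.88226099 0.01695085] [array([220., 288.]), array([219., 272.]), array([218., 256.]), array([216., 239.])]
t 31.75 tcp [ 0.5248 -0.4278  0.242 ] yawy 1.317 j [-0.79  0.47  1.34 -0.    1.32 -2.1 ] w 0.0875 F [-0.4  0.2 -0.3]
 xyz [-0.0262  0.4981  0.0028]
```

Good. The microphone is far off at (0.88, 0.02).

>>> play_rows([
  [0,0.09,0],
  [0,0.18,0],
  [-0.01,0.27,0],
  [-0.02,0.36,0],
  [-0.025,0.44,0],
], spin=[0,0,0,0,0], fingers=[1,1,1,1,1])

```text
t: 32.25
eef_pos: [0.5905, -0.2144, 0.2371]
tcp_rot: [[-0.968, 0.251, -0.003], [0.251, 0.968, 0.002], [0.003, 0.001, -1.0]]
wrist_force: [0.3, -0.2, 0.4]
grip_width: 0.0877
grip_force: 0.0
```

>>> play_rows([
  [0,0.03,0],
  [0,0.055,0],
  [0,0.055,0],
  [0,0.055,0],
  [0,0.055,0],
], spin=[0,0,0,0,0], fingers=[1,1,1,1,1])

```text
t: 32.75
eef_pos: [0.5976, -0.1918, 0.239]
tcp_rot: [[-0.968, 0.253, -0.0], [0.253, 0.968, -0.001], [0.0, -0.001, -1.0]]
wrist_force: [-0.1, -1.8, 0.2]
grip_width: 0.0877
grip_force: 0.0
```

```bash
python3 - <<'E'
from h import *
st,im=shot(); go()
marks(dict(tall_tin=0,block_low=0),st)
a=ortho(im,(.64,-.167),.08,(.08,.08),.0004,st); b=ortho(im,(.45,-.127),.025,(.08,.08),.0004,st)
save(np.hstack([a,b]),'o8')
E
```

```text
t 32.8 tcp [ 0.5976 -0.1917  0.2391] yawy 1.315 j [-0.42  0.41  1.46 -0.    1.28 -1.74] w 0.0879 F [ 0.4 -0.2 -0.5]
tall_tin 0.56 [279. 191.] [ 0.6422 -0.1704]
block_low 0.85 [272.  40.] [ 0.4498 -0.1302]
```

View pics/o8.png

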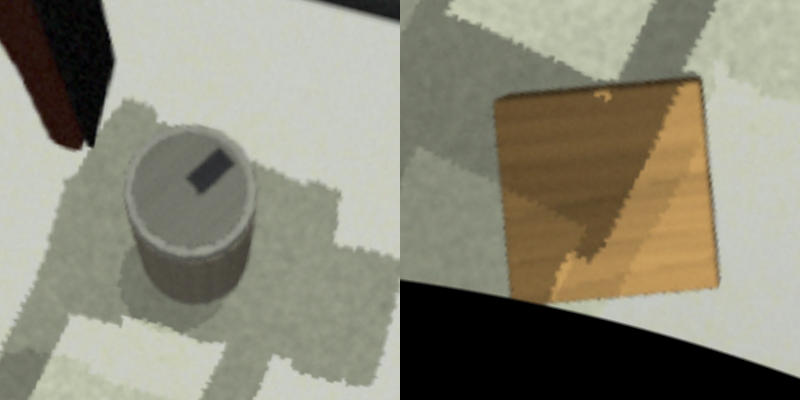

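The tall tin's top is centred at (190,191), so (0.644, -0.163). The low block's top is at (607,191), so (0.453, -0.130).

>>> play_rows([
  [-0.05,0.05,0.03],
  [-0.075,0.079,0.08],
  [-0.075,0.079,0.13],
  [-0.075,0.079,0.17],
  [-0.075,0.079,0.17],
], spin=[0,0,0,0,0], fingers=[1,1,1,1,1])

```text
t: 33.4
eef_pos: [0.642, -0.1612, 0.151]
tcp_rot: [[-0.968, 0.251, -0.006], [0.251, 0.968, 0.002], [0.006, 0.0, -1.0]]
wrist_force: [0.0, 0.8, -0.2]
grip_width: 0.088
grip_force: 0.0
```

>>> play_rows([
  [0,0,0.03],
  [0,0,0.08],
  [0,0,0.13],
  [0,0,0.17],
  [0,0,0.178],
], spin=[0,0,0,0,0], fingers=[1,1,1,1,1])

```text
t: 33.9
eef_pos: [0.643, -0.1615, 0.0634]
tcp_rot: [[-0.968, 0.252, -0.003], [0.252, 0.968, 0.001], [0.003, 0.0, -1.0]]
wrist_force: [0.3, -0.4, 0.6]
grip_width: 0.0882
grip_force: 0.0
```

>>> play_rows([
  [0,0,0],
  [0,0,0],
  [0,0,0],
  [0,0,0],
  [0,0,0],
], spin=[0,0,0,0,0], fingers=[1,1,0,-1,-1])

```text
t: 34.4
eef_pos: [0.6446, -0.1616, 0.0659]
tcp_rot: [[-0.968, 0.251, 0.001], [0.251, 0.968, -0.001], [-0.001, -0.0, -1.0]]
wrist_force: [-0.5, -0.7, 0.0]
grip_width: 0.0674
grip_force: 0.0
```

>>> play_rows([
  [0,0,0],
  [0,0,0],
  [0,0,0],
  [0,0,0],
  [0,0,0],
], spin=[0,0,0,0,0], fingers=[-1,-1,-1,-1,-1])

```text
t: 34.9
eef_pos: [0.6443, -0.1619, 0.0655]
tcp_rot: [[-0.968, 0.251, 0.0], [0.251, 0.968, -0.001], [-0.001, -0.001, -1.0]]
wrist_force: [-1.7, -3.1, 4.6]
grip_width: 0.0539
grip_force: 30.0
```

>>> play_rows([
  [0,0,-0.03],
  [0,0,-0.08],
  [0,0,-0.14],
  [0,0,-0.17],
  [0,0,-0.17],
], spin=[0,0,0,0,0], fingers=[-1,-1,-1,-1,-1])

```text
t: 35.4
eef_pos: [0.6458, -0.1617, 0.153]
tcp_rot: [[-0.968, 0.251, 0.005], [0.251, 0.968, -0.001], [-0.005, -0.0, -1.0]]
wrist_force: [0.6, -0.3, -1.7]
grip_width: 0.0533
grip_force: 30.0
```

```bash
python3 - <<'E'
from h import *
go((.4534,-.13,.15))
E
```

```text
t 35.4 tcp [ 0.6458 -0.1617  0.153 ] yawy 1.317 j [-0.35  0.54  1.46  0.    1.14 -1.67] w 0.0533 F [ 0.6 -0.3 -1.7]
 xyz [ 0.3884 -0.0353  0.004 ]
```

>>> play_rows([
  [0.07,-0.008,0],
  [0.16,-0.016,0],
  [0.25,-0.024,0],
  [0.34,-0.03,0],
  [0.385,-0.0345,0],
], spin=[0,0,0,0,0], fingers=[-1,-1,-1,-1,-1])

```text
t: 35.9
eef_pos: [0.4476, -0.1275, 0.1484]
tcp_rot: [[-0.968, 0.251, -0.007], [0.251, 0.968, 0.003], [0.007, 0.001, -1.0]]
wrist_force: [1.0, -0.1, -2.5]
grip_width: 0.0538
grip_force: 30.0
```

>>> play_rows([
  [0,0,0],
  [0,0,0.03],
  [0,0,0.06],
  [0,0,0.08],
  [0,0,0.08],
], spin=[0,0,0,0,0], fingers=[-1,-1,-1,-1,-1])

```text
t: 36.4
eef_pos: [0.453, -0.1295, 0.1086]
tcp_rot: [[-0.968, 0.251, -0.003], [0.251, 0.968, 0.001], [0.003, 0.001, -1.0]]
wrist_force: [0.2, -0.0, -1.2]
grip_width: 0.0537
grip_force: 30.0
```

>>> play_rows([
  [0,0,0],
  [0,0,0],
  [0,0,0],
  [0,0,0],
  [0,0,0],
], spin=[0,0,0,0,0], fingers=[-1,-1,-1,-1,-1])

```text
t: 36.9
eef_pos: [0.4537, -0.1299, 0.1105]
tcp_rot: [[-0.968, 0.251, 0.001], [0.251, 0.968, -0.0], [-0.001, -0.0, -1.0]]
wrist_force: [-0.3, -0.6, -1.6]
grip_width: 0.0536
grip_force: 30.0
```

```bash
python3 - <<'E'
from h import *
go((.4534,-.13,.0908))
E
```

```text
t 36.9 tcp [ 0.4537 -0.1299  0.1105] yawy 1.317 j [-0.43  0.36  1.93 -0.    0.85 -1.74] w 0.0536 F [-0.3 -0.6 -1.6]
 xyz [ 0.0005 -0.0003  0.0394]
```

>>> play_rows([
  [0,0,0.012],
  [0,0,0.024],
  [0,0,0.033],
  [0,0,0.038],
  [0,0,0.039],
], spin=[0,0,0,0,0], fingers=[-1,-1,-1,-1,-1])

```text
t: 37.4
eef_pos: [0.4531, -0.1297, 0.0905]
tcp_rot: [[-0.968, 0.251, -0.001], [0.251, 0.968, 0.0], [0.001, 0.0, -1.0]]
wrist_force: [-3.1, 0.4, 6.4]
grip_width: 0.0539
grip_force: 30.0
```

>>> play_rows([
  [0,0,0],
  [0,0,0],
  [0,0,0],
  [0,0,0],
  [0,0,0],
], spin=[0,0,0,0,0], fingers=[-1,-1,0.3,0.7,1])

```text
t: 37.9
eef_pos: [0.4539, -0.13, 0.0908]
tcp_rot: [[-0.968, 0.251, 0.001], [0.251, 0.968, -0.0], [-0.001, -0.0, -1.0]]
wrist_force: [0.1, -0.6, 0.2]
grip_width: 0.07
grip_force: 0.0
```

>>> play_rows([
  [0,0,0],
  [0,0,0],
  [0,0,0],
  [0,0,0],
  [0,0,0],
], spin=[0,0,0,0,0], fingers=[1,1,1,1,1])

```text
t: 38.4
eef_pos: [0.4535, -0.1299, 0.0907]
tcp_rot: [[-0.968, 0.251, 0.0], [0.251, 0.968, -0.0], [-0.0, -0.0, -1.0]]
wrist_force: [0.2, 0.0, -0.9]
grip_width: 0.0876
grip_force: 0.0
```

>>> play_rows([
  [0,0,-0.05],
  [0,0,-0.12],
  [0,0,-0.19],
  [0,0,-0.26],
  [0,0,-0.32],
], spin=[0,0,0,0,0], fingers=[1,1,1,1,1])

```text
t: 38.9
eef_pos: [0.4536, -0.1298, 0.2526]
tcp_rot: [[-0.968, 0.251, 0.001], [0.251, 0.968, -0.001], [-0.001, -0.0, -1.0]]
wrist_force: [1.3, -0.8, -1.2]
grip_width: 0.0878
grip_force: 0.0
```

>>> play_rows([
  [0,0,0],
  [0,0,0],
  [0,0,0],
  [0,0,0],
  [0,0,0],
], spin=[0,0,0,0,0], fingers=[1,1,1,1,1])

```text
t: 39.4
eef_pos: [0.4528, -0.1295, 0.2495]
tcp_rot: [[-0.968, 0.251, -0.002], [0.251, 0.968, 0.001], [0.002, 0.0, -1.0]]
wrist_force: [0.6, -0.7, -0.2]
grip_width: 0.0877
grip_force: 0.0
```

```bash
python3 - <<'E'
from h import *
st,im=shot(); marks(dict(tall_tin=.025,block_low=0),st)
a=eyes.get_image('scene'); save(cv2.resize(a[120:340,60:480],(800,419),interpolation=cv2.INTER_CUBIC),'end1')
b=eyes.get_image('side'); save(cv2.resize(b[80:380,120:440],(640,600),interpolation=cv2.INTER_CUBIC),'end2')
for n,z in dict(tall_tin=.025,wide_tin=.05,small_tin=.075,little_square=.028,big_square=0,flat_oblong=0).items():
    for c in('scene','side'):
        for r in spotter.landmark_of(c,n)[:4]:
            if r['confidence']>.4: print(n,c,round(r['confidence'],2),np.round(r['xy']),np.round(at(c,r['xy'],z),3)[:2])
E
```

```text
tall_tin 0.56 [256. 164.] [ 0.4516 -0.1268]
tall_tin scene 0.88 [237. 193.] [ 0.441 -0.135]
tall_tin scene 0.66 [318. 244.] [0.581 0.176]
tall_tin side 0.94 [242. 227.] [ 0.445 -0.132]
wide_tin scene 0.63 [117. 192.] [ 0.614 -0.487]
wide_tin scene 0.58 [130. 211.] [ 0.678 -0.388]
wide_tin scene 0.57 [306. 214.] [0.489 0.116]
wide_tin scene 0.53 [158. 171.] [ 0.454 -0.435]
wide_tin side 0.81 [280. 342.] [ 0.387 -0.496]
wide_tin side 0.75 [358. 345.] [ 0.528 -0.562]
wide_tin side 0.66 [362. 292.] [ 0.608 -0.453]
wide_tin side 0.53 [223. 166.] [0.478 0.115]
small_tin scene 0.59 [315. 244.] [0.638 0.178]
small_tin side 0.55 [266. 137.] [0.645 0.179]
little_square scene 0.71 [152. 187.] [ 0.524 -0.419]
little_square side 0.8 [322. 300.] [ 0.525 -0.425]
big_square scene 0.85 [150. 194.] [ 0.525 -0.429]
big_square side 0.68 [321. 308.] [ 0.525 -0.425]
flat_oblong scene 0.86 [410. 262.] [0.527 0.432]
flat_oblong side 0.82 [204. 124.] [0.52  0.457]
```

View pics/end1.png

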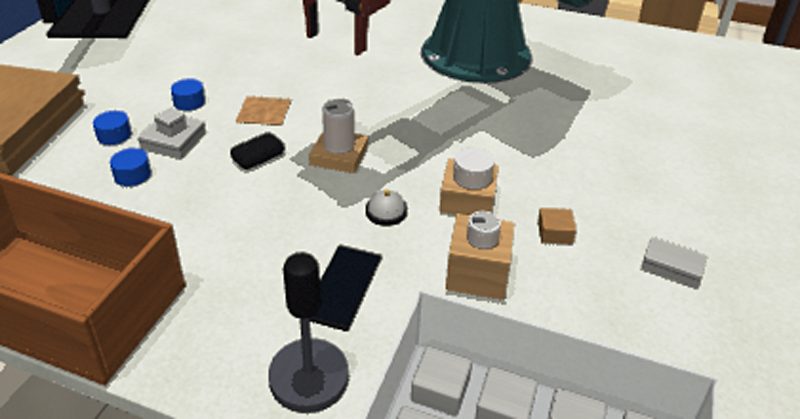

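View pics/end2.png

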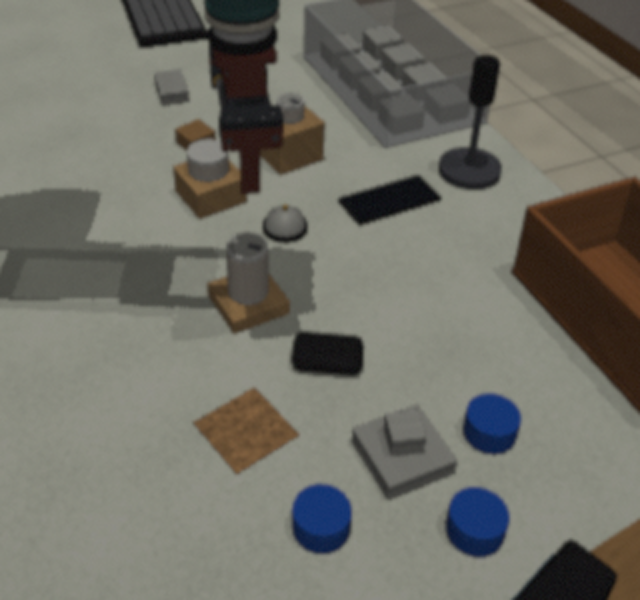

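Both views show all three tins upright in the middle of their blocks: tall at scene crop (338,125), wide at (474,165) and small at (484,228). The little square is centred on the big square at (172,125), and the gripper is clear of everything.

```bash
python3 -c "
from station import robot
print(robot.finish_job())"
```

```text
the job is handed in; nothing more can be done
None
```

The job is handed in. In the last pictures all three tins stood centred on their blocks, with the little square tin on the big square tin; handing in returned no verdict.

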